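Inspect a pressure roller under a hand-held loupe

ROBOT

A 6-joint arm with a two-finger parallel gripper is mounted at the origin on the work surface. World frame = base frame: x ahead of the robot, y to its left, z up, the work surface at z = 0. Lengths are in mm, angles in rad, forces in N, time in s.
With the tool pointing down it reaches from about 350 to 1000 mm from the base axis. Payload 7.1 kg.
Tool frame: the origin (TCP) lies between the finger pads; the fingertips stand 19 mm ahead of it and the grasp point (between the pads) is the TCP (r.tcp_to_tips is the z of the fingertips in the tool frame, in mm); z points along the fingers, y is the direction in which the jaws open and shut (so a half turn about z gives the same grasp; the last joint's range is limited). The gripper opens to 85 mm and grips with 20 to 120 N. Pads are 22 mm wide; open, the fingers measure 114 mm over their backs; the gripper's body (76 mm by 85 mm) begins 54 mm behind the grasp point. The pads swing forward as they close: fully open they stand 13 mm farther back than shut.
Start: joints at [-0.019, 0.423, 1.63, -0, 1.089, -0.019], TCP at [624.984, 0.026, 250.319] pointing down, gripper open.
Joint ranges: [-3, 3], [-0.9, 2.11], [0.09, 2.58], [-1.31, 4.45], [0.11, 2.69], [-2.54, 2.54]. Speed limits (rad/s): [2.39, 2.39, 3.01, 3.14, 3.14, 3.14].

INTERFACE

Orientations are given as [roll, pitch, yaw] about the fixed x, y, z axes, in that order (R = Rz(yaw) Ry(pitch) Rx(roll)).
In Python, from station import monitor, cams, workorder, r gives the robot as it stands.
- The arm moves only by the tool jog_arm, never from a script. Its arguments are lists of equal length, an entry for each row: "linear": the shift along the tool's x, y, z in m, a list of three; "twist": the turn, a rotation vector about the tool's x, y, z in rad, a list of three; "claw": the opening, from 0 (shut) to 1 (fully open). In form: {"linear": [[x, y, z], ...], "twist": [[rx, ry, rz], ...], "claw": [claw, ...]}. A call has 1 to 20 rows; each row shifts and turns the commanded pose from where the row before left it, along the tool's axes as they then stand; what a row does not reach is not made up. A row lasts 1/12 s, in which the tool goes at most 41.7 mm and 7.16 degrees, less where a joint would pass 70% of its speed; a pose out of reach is approached as far as the arm can. A call with a gripper value outside its range is refused whole. The fingers move at their own pace and stop on an object; the grip force is fixed at half the most. Time passes only in rows, so rows that do not move let the fingers close. It gives the time, the measured TCP pose, the force and the opening at its end, in the units of the state.
- monitor.read_state(): the state, without advancing time (a new reading comes with each control period).
- cams.get_image(name): name is "scene" or "side" or "wrist"; returns a dict with "pixels" (400x640x3 uint8, red, green, blue), "range_z" (400x640 float32, mm along the optical axis (not along the pixel's ray), 0 where there is no reading), "intrinsics" (3x3 intrinsics, pixels), "k1" (the pictures are not rectified: a ray, as slopes to the right and down, at radius r is drawn at 1 + k1 r^2 times it, then the intrinsics apply), "R" (3x3) and "t" (3): a world point X has camera coordinates R X + t. Camera axes: x right, y down, z forward; pixel columns grow to the right and rows downward; lengths in mm; the calibration is good to about 2 mm. A picture is of the moment at which its call begins.
- workorder.hand_in(): hands the job in, once; it reports no verdict.
The state is a dict: "time_s": time; "joint_positions": joint angles; "dq": joint speeds; "effort": joint torques, N m; "tcp_pos": TCP position; "tool_rot": TCP orientation; "wrist_force": force on the tool from outside, world axes, zero at the start; "moment": the same for the moment, N m; "finger_gap": opening from 0.0 (shut) to 1.0 (fully open).
Only numpy, scipy, OpenCV 4.12 (cv2) and the standard library are available. Lean on these libraries where they do the work, as an engineer would, in place of code of your own. Each camera call takes 0.05 s, during which the arm holds its last target. There are 200 camera calls.

TASK

Take the small roller with the stub shaft out of its compartment in the parts tray, stand it upright, stub up, fully down in the round nest of the inspection fixture and let go of it. Then lift the loupe off its rest by its handle and hold it level with the lens centred over the roller, at the height marked by the brass pointer on the fixture's post, and finish while still holding it there, steady, touching nothing else. Do not shift the pointer, and leave the other parts, the jar and the wrench where they are.

Things in the scene. Friction and masses are not known exactly. Their poses are not given: they have to be found in the camera images.
- roller_center (a point): Centre (half-way up) of the wanted part: a solid bright steel roller, plain cylinder 30 mm in diameter and 46 mm tall with a thin stub shaft (12 mm diameter, 10 mm tall) standing on its top, 56 mm tall in all, 140 to 260 g; this point is 28 mm above its underside. z is up along its axis. It stands upright in one of the tray's three compartments, any of them.
- tray: Black open parts tray fixed to the bench, outside 190 mm along its x, 200 mm along its y, 24 mm high; walls, floor and dividers 4 mm thick. Two dividers make three compartments side by side along its y, each about 62 mm (y) by 182 mm (x), centred at y = -65.5, 0 and +65.5 mm. One part stands upright in each, near the compartment's middle. Origin: centre of the underside. The tray and the loupe's rest stand on opposite sides of the fixture, either way round.
- sleeve_center (a point): Centre of another part in the tray, to be left alone: steel sleeve, 30 mm diameter, 46 mm tall, with an open 18 mm bore right through.
- collar_center (a point): Centre of another part in the tray, to be left alone: low steel collar, 42 mm diameter, 14 mm tall, with an open 24 mm bore.
- fixture: Inspection fixture fixed to the bench: dark steel base plate 10 mm thick (75 by 85 mm under the nest, then a tongue 50 mm wide reaching to x = +140 mm), a square aluminium nest block (56 by 56 mm, top 30 mm above the bench) and, 110 mm from the nest's axis along the fixture's +x (the side away from the robot), a steel post 12 mm in diameter, 200 mm tall. Origin: on the bench under the nest's axis; z up.
- nest (a point): Centre of the flat floor of the round nest in the top of the nest block: 34 mm across, 6 mm deep with a 2 mm chamfer at the mouth; the floor is 24 mm above the bench.
- mark (a point): Tip of the flat brass pointer (3 mm thick, 10 mm wide) on the black carriage on the post; it points from the post towards the nest, its tip 70 mm from the nest's axis. Its height, 125 to 185 mm above the bench, marks the height at which the middle of the lens must be held.
- pointer (a joint): Height of the pointer carriage on the post, 0 to 0.06 m, upwards; stiff, stays where it is set; not to be moved.
- rest: Loupe rest fixed to the bench: dark base plate (125 by 60 mm, 6 mm thick) with two black saddles 8 mm thick at x = -52 and +52 mm whose seats are 32 mm above the bench, with 8 mm high, 7 mm thick cheeks 22 mm apart. The handle lies in both; between them, 96 mm of handle is free from both sides. Origin: centre of the underside; x along the handle towards the lens.
- loupe_grip (a point): Grip point of the loupe, close to its centre of mass, in the middle of its black handle's height and width and midway between the saddles. The handle is 14 mm wide, 16 mm tall and reaches from 85 mm behind this point to 62 mm ahead of it. Axes: x along the handle towards the lens, z up when level. The loupe weighs 80 to 130 g.
- lens (a point): Middle of the loupe's round clear lens (aluminium rim 68 mm outside diameter, 12 mm thick), 95 mm from the grip point along the loupe's x and at the same height. z is the lens axis, upright when level.
- jar: Grey closed jar, 48 mm diameter, 60 mm tall, standing beyond the fixture; to be left alone. Origin: centre of the underside.
- wrench: Steel wrench, 150 mm long, lying flat beyond the fixture; to be left alone.
Not all that is in view belongs to the job. What is shaped like the part that bears roller_center but blue or green is not meant.

How it is judged (in metres and radians):
On the way, in this order (a step that is already met when the one before it is completed fails the run):
1. the roller stands upright, fully down in the nest, let go (horizontal distance between roller_center and nest below 0.004 m and z of roller_center in the frame of fixture between 0.049 and 0.0555 m and angle between roller_center's own z axis and vertical below 0.06 rad and contact force between the fingers and roller below 0.1 N), for 0.2 s.
2. the loupe is lifted clear of its rest in the gripper (height (world z) of loupe_grip above 0.08 m and contact force between the fingers and loupe above 1 N), for 0.1 s.
At the end, for the whole second after the job is handed in: Roller upright (3.4 deg) and fully down in the nest, let go. Loupe steady in the fingers, touching nothing else: lens within 12 mm of the roller's axis, within 8 mm of the pointer's height, level within 7 deg. Pointer not moved 4 mm, other parts, jar and wrench not moved 30 mm (all of step 1 and horizontal distance between lens and roller_center below 0.012 m and z of lens in the frame of mark between -0.008 and 0.008 m and angle between lens's own z axis and vertical below 0.12 rad and linear speed of loupe below 0.03 m/s and angular speed of loupe below 0.2 rad/s and contact force between the fingers and loupe above 1 N and contact force between loupe and fixture below 0.1 N and contact force between loupe and roller below 0.1 N and contact force between loupe and rest below 0.1 N and contact force between loupe and tray below 0.1 N and distance of each of sleeve_center, collar_center, jar, wrench from where it was at the start of the episode below 0.03 m and distance of mark from where it was at the start of the episode below 0.004 m); the arm keeps its last pose, push and grip.
It fails at once if another part, the jar or the wrench was displaced by more than 3 cm (distance of any of sleeve_center, collar_center, jar, wrench from where it was at the start of the episode above 0.03 m).
It fails at once if the height pointer was shifted (distance of mark from where it was at the start of the episode above 0.004 m).
It also fails if it takes over 72 s, if anything falls off the work surface, if the arm or the gripper's body presses on something with over 40 N, if the wrist force passes 120 N, or if a joint passes its speed limit or range.

## Working session

There is one attempt and no reset: what is moved stays moved. The work goes in short steps, Python scripts to look and compute and a tool call to move; the robot and the scene stay as the last step left them, time stands still between calls to the robot, and variables do not carry over. Pictures are saved under pics/ and viewed, about 8 in all and at most 12, crops included, and the job is handed in when it is done.

Besides the shell and the picture viewer there is one more tool, called after "Request:" as name(argument=value, ...) on one line, values as JSON. jog_arm: Moves the arm, as the interface text tells. Its arguments: {"type":"object","properties":{"linear":{"type":"array"},"twist":{"type":"array"},"claw":{"type":"array"}},"required":["linear","twist","claw"]}

```bash
ls; mkdir -p pics
cat > h.py <<'E'
import numpy as np, cv2
from station import monitor, cams, workorder, r
def grab(n):
    d=cams.get_image(n); np.savez(''+n+'.npz',**d); return d
def load(n): return dict(np.load(''+n+'.npz'))
def rays(d):
    K=d['intrinsics'];k=float(d['k1']); h,w=d['range_z'].shape
    u,v=np.meshgrid(np.arange(w),np.arange(h))
    D=np.array([k,0,0,0,0.])
    # radial model: distorted = (1+k r^2)*undistorted
    p=cv2.undistortPoints(np.stack([u,v],-1).reshape(-1,1,2).astype(np.float64),K,D).reshape(h,w,2)
    return p
def cloud(d):
    p=rays(d); z=d['range_z'].astype(float)
    c=np.dstack([p[...,0]*z,p[...,1]*z,z])
    X=(c-d['t'])@d['R']; X[z==0]=np.nan
    return X
def at(d,u,v,z):
    "pixel -> world point on plane Z=z"
    p=cv2.undistortPoints(np.array([[[u,v]]],float),d['intrinsics'],np.array([float(d['k1']),0,0,0,0])).ravel()
    C=-d['R'].T@d['t']; q=d['R'].T@np.array([p[0],p[1],1]); return C+q*(z-C[2])/q[2]
def proj(d,X):
    X=np.atleast_2d(np.array(X,float)); rv=cv2.Rodrigues(d['R'])[0]
    return cv2.projectPoints(X,rv,d['t'].astype(float),d['intrinsics'],np.array([float(d['k1']),0,0,0,0]))[0].reshape(-1,2)
def save(px,name): cv2.imwrite('pics/'+name,cv2.cvtColor(np.ascontiguousarray(px),cv2.COLOR_RGB2BGR))
E
python3 - <<'E'
from h import *
print(monitor.read_state(), r.tcp_to_tips)
a=[]
for n in ['scene','side']:
    d=grab(n); save(d['pixels'],n+'.png'); print(n,-d['R'].T@d['t'],d['R'][2],d['k1'],d['intrinsics'][0,0])
E
```

```text
pics
{'time_s': 0.0, 'joint_positions': array([-1.90074274e-02,  4.23822791e-01,  1.63067904e+00,  4.59464885e-06,
        1.08860122e+00, -1.90268418e-02]), 'dq': array([-0.00128528,  0.00086052, -0.00063889, -0.00108498,  0.0005937 ,
        0.00017594]), 'effort': array([ 6.87376578e-04, -5.57382560e+01, -2.81743366e+01,  7.52266601e-05,
        7.21184188e-03,  1.02962622e-05]), 'tcp_pos': array([6.24490032e+02, 3.19194785e-02, 2.49561242e+02]), 'tool_rot': array([-3.14008260e+00, -3.28032958e-05,  1.57081358e+00]), 'wrist_force': array([-0.97182879,  0.11463574, -0.6111977 ]), 'moment': array([-0.01621396,  0.02601591, -0.066687  ]), 'finger_gap': 0.9978048970381665} 19.0
scene [1190.53298934  536.06464765 1180.32089265] [-0.45567139 -0.42113646 -0.78422424] -0.04913569893738004 421.99977667843064
side [ 485.27642219 -883.99885629  916.00309039] [ 0.07176591  0.73208892 -0.67741823] -0.02872691247440473 434.3180554513708
```

View pics/scene.png

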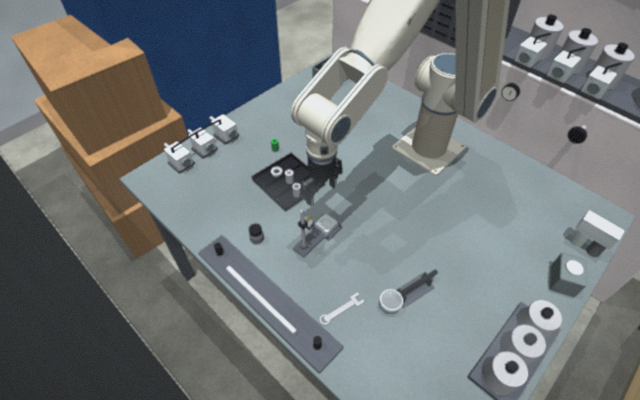

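View pics/side.png

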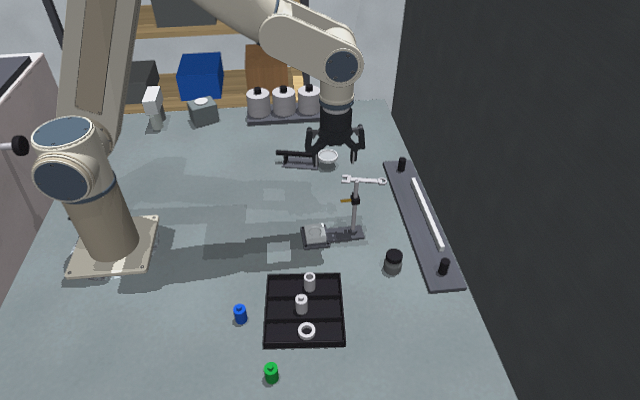

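The tray is on the −y side: parts in the side view are at (309,281), (301,303) and the collar at (306,331). The loupe rest is on the +y side, around (300,157). I'll enlarge the parts and measure.

Run:
```python
from h import *
d=load('side');s=load('scene')
c=lambda im,x,y,w,h,f: cv2.resize(im[y:y+h,x:x+w],None,fx=f,fy=f,interpolation=cv2.INTER_CUBIC)
A=c(d['pixels'],255,140,145,215,2.75)[:590,:398]
B=c(s['pixels'],245,140,200,180,2)
im=np.zeros((591,800,3),np.uint8); im[:A.shape[0],:A.shape[1]]=A; im[:360,400:800]=B; save(im,'crop1.png')
X=cloud(d);
def blob(x0,x1,y0,y1,zl,zh,n):
    m=(X[...,0]>x0)&(X[...,0]<x1)&(X[...,1]>y0)&(X[...,1]<y1)&(X[...,2]>zl)&(X[...,2]<zh)
    P=X[m]; print(n,len(P),P.mean(0).round(1),P.min(0).round(1),P.max(0).round(1)); return P
for (u,v) in [(310,275),(301,297),(306,331),(315,228),(355,193),(342,200),(290,157),(328,157),(393,252),(270,275),(338,275),(345,345),(265,345)]:
    print((u,v),X[v,u].round(1))
```

```text
(310, 275) [ 542.4 -194.6   41.2]
(301, 297) [ 513.5 -273.4   61. ]
(306, 331) [ 519.2 -330.9    4.3]
(315, 228) [574.1 -15.1  25.9]
(355, 193) [680.1 -27.8 159.6]
(342, 200) [646.9 -23.2 133.8]
(290, 157) [525.4 363.9   5. ]
(328, 157) [651.5 297.9  42.7]
(393, 252) [ 763.1 -159.4   62. ]
(270, 275) [ 440.3 -167.    20.3]
(338, 275) [ 617.2 -179.6   12.1]
(345, 345) [ 605.1 -377.4    5.4]
(265, 345) [ 422.4 -362.4   13.1]
```

View pics/crop1.png

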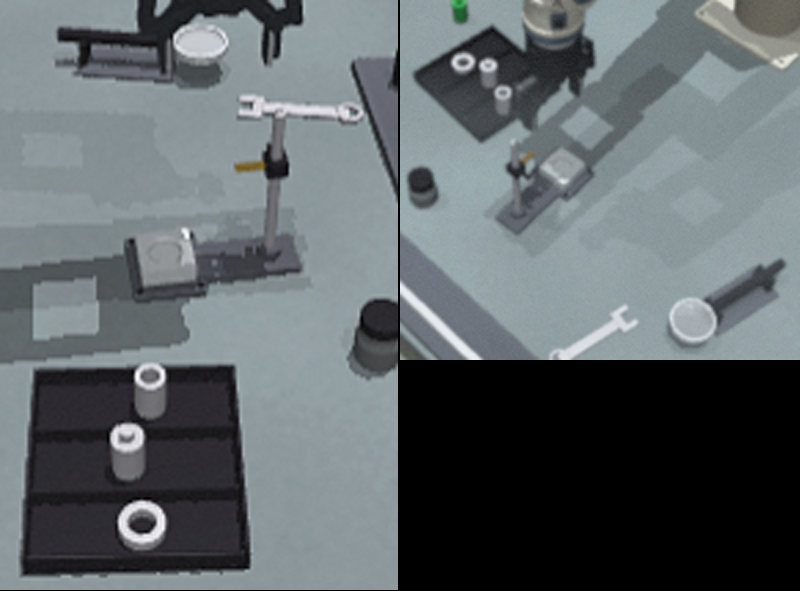

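The wanted roller, with its stub, is the middle part: stub at side pixel (301,297), about (513,-273,61). The top part is the sleeve (open bore) and the bottom one is the collar. I'll move above the roller and look from there.

Request:
jog_arm(linear=[[-0.027,-0.011,0],[-0.027,-0.011,0],[-0.027,-0.011,0],[-0.027,-0.011,0],[-0.027,-0.011,0],[-0.027,-0.011,0],[-0.027,-0.011,0],[-0.027,-0.011,0],[-0.027,-0.011,0],[-0.027,-0.011,0],[0,0,0],[0,0,0]], twist=[[0,0,0],[0,0,0],[0,0,0],[0,0,0],[0,0,0],[0,0,0],[0,0,0],[0,0,0],[0,0,0],[0,0,0],[0,0,0],[0,0,0]], claw=[1,1,1,1,1,1,1,1,1,1,1,1])

```text
time_s: 1.1
tcp_pos: [514.2, -271.1, 250.0]
tool_rot: [-3.141, -0.0, 1.568]
wrist_force: [-0.0, 0.3, -0.1]
finger_gap: 1.001
```

Run:
```python
from h import *
d=grab('wrist'); s=grab('side'); c=grab('scene'); save(d['pixels'],'w1.png'); print(-d['R'].T@d['t'],d['R'][2],monitor.read_state()['tcp_pos'])
X=cloud(d); print(proj(d,[[513,-273,60],[541,-195,50]]))
# side/scene: high points near the nest, post
for n,q in (('side',s),('scene',c)):
    Y=cloud(q)
    def b(x0,x1,y0,y1,z0,z1,t):
        P=Y[(Y[...,0]>x0)&(Y[...,0]<x1)&(Y[...,1]>y0)&(Y[...,1]<y1)&(Y[...,2]>z0)&(Y[...,2]<z1)]
        if len(P): print(n,t,len(P),P.mean(0).round(1),np.percentile(P,[3,97],0).round(1).tolist())
    b(490,530,-300,-250,54,66,'stub');b(490,530,-300,-250,46,54,'rtop');b(520,560,-230,-180,46,56,'sleeve')
    b(530,620,-60,30,27,34,'blocktop');b(640,720,-60,20,190,205,'posttop');b(600,665,-60,20,110,200,'pointer');b(660,720,-60,20,60,110,'post')
    b(450,640,270,420,40,54,'handle');b(610,700,240,380,30,54,'lens')
```

```text
[ 515.04247679 -205.01662685  373.65062676] [-7.97404169e-04 -2.62934468e-01 -9.64813365e-01] [ 515.16113989 -269.16788103  250.09006739]
[[317.48835161 182.80433724]
 [345.92074593 102.5524739 ]]
side stub 23 [ 512.7 -270.3   59.5] [[505.5, -275.4, 55.1], [518.4, -263.2, 62.3]]
side rtop 90 [ 512.9 -273.    50. ] [[499.2, -284.0, 46.6], [525.8, -259.0, 53.5]]
side sleeve 64 [ 539.  -205.3   49.7] [[526.5, -218.0, 46.7], [551.6, -190.8, 52.9]]
side blocktop 89 [557.  -39.2  29. ] [[544.6, -58.7, 27.3], [579.4, -8.0, 32.4]]
side posttop 23 [680.7 -27.5 196.2] [[675.7, -32.3, 190.5], [686.1, -21.0, 200.8]]
side pointer 28 [652.5 -27.6 134.1] [[641.2, -32.9, 131.6], [662.3, -21.5, 136.9]]
side post 53 [680.2 -30.   86.3] [[675.7, -33.3, 64.6], [685.6, -25.8, 107.7]]
side handle 35 [630.8 300.9  42.5] [[620.8, 277.8, 40.2], [638.8, 332.3, 47.2]]
side lens 219 [652.  303.4  40.8] [[623.2, 272.6, 34.9], [680.3, 338.6, 46.4]]
scene stub 8 [ 515.5 -268.7   56.9] [[508.5, -273.4, 54.6], [520.5, -265.3, 59.5]]
scene rtop 29 [ 517.  -269.1   49.1] [[502.8, -284.3, 46.4], [528.7, -258.0, 52.4]]
scene sleeve 25 [ 540.9 -204.    48.7] [[528.7, -215.8, 46.3], [555.5, -191.5, 51.8]]
scene blocktop 129 [573.  -28.5  29.4] [[546.3, -54.9, 27.1], [601.4, -1.6, 32.8]]
scene posttop 17 [684.1 -23.3 196.8] [[678.1, -28.4, 190.5], [688.5, -18.4, 201.2]]
scene pointer 23 [653.5 -25.7 133.7] [[644.0, -31.6, 129.6], [663.1, -20.2, 137.2]]
scene post 32 [686.  -22.   87.7] [[682.4, -27.8, 61.3], [689.0, -17.9, 108.6]]
scene handle 337 [574.8 324.8  45.4] [[483.1, 285.2, 40.4], [638.4, 351.8, 51.1]]
scene lens 445 [648.9 309.7  42. ] [[614.3, 279.1, 36.4], [682.0, 338.9, 47.2]]
```

View pics/w1.png

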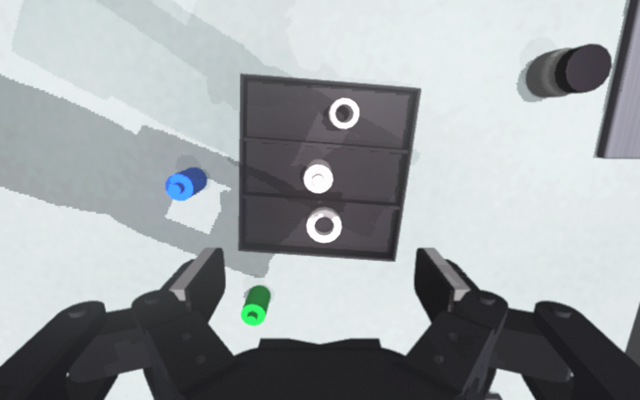

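Wrist view: the roller's stub top is at (318,179), giving about (513.5,-270). The sleeve is at (344,112) and the collar at (324,226), both clear of a grasp along x. Descending to grip.

Request:
jog_arm(linear=[[0,-0.0015,0.027],[0,0,0.027],[0,0,0.027],[0,0,0.027],[0,0,0.027],[0,0,0.027],[0,0,0.027],[0,0,0.018],[0,0,0.009],[0,0,0],[0,0,0],[0,0,0],[0,0,0],[0,0,0],[0,0,0],[0,0,0],[0,0,0],[0,0,0],[0,0,0],[0,0,0]], twist=[[0,0,0],[0,0,0],[0,0,0],[0,0,0],[0,0,0],[0,0,0],[0,0,0],[0,0,0],[0,0,0],[0,0,0],[0,0,0],[0,0,0],[0,0,0],[0,0,0],[0,0,0],[0,0,0],[0,0,0],[0,0,0],[0,0,0],[0,0,0]], claw=[1,1,1,1,1,1,1,1,1,1,1,0,0,0,0,0,0,0,0,0])

```text
time_s: 2.92
tcp_pos: [513.8, -270.2, 35.3]
tool_rot: [3.141, 0.0, 1.571]
wrist_force: [-0.8, 0.3, 5.9]
finger_gap: 0.335
```

Request:
jog_arm(linear=[[0,0,-0.01],[0,0,-0.03],[0,0,-0.03],[0,0,-0.03],[0,0,-0.03],[0.02,0.006,0],[0.025,0.009,0],[0.025,0.009,0],[0.025,0.009,0],[0.025,0.009,0],[0.025,0.009,0],[0.025,0.008,0],[0,0,0],[0,0,0],[0,0,0]], twist=[[0,0,0],[0,0,0],[0,0,0],[0,0,0],[0,0,0],[0,0,0],[0,0,0],[0,0,0],[0,0,0],[0,0,0],[0,0,0],[0,0,0],[0,0,0],[0,0,0],[0,0,0]], claw=[0,0,0,0,0,0,0,0,0,0,0,0,0,0,0])

```text
time_s: 4.17
tcp_pos: [572.2, -100.1, 164.6]
tool_rot: [-3.141, 0.0, 1.571]
wrist_force: [-0.2, -0.8, -1.6]
finger_gap: 0.336
```

Run:
```python
from h import *
d=grab('wrist'); save(d['pixels'],'w2.png'); print(-d['R'].T@d['t'],d['R'][2],monitor.read_state())
print(proj(d,[[572.5,-28,30],[513,-273,60]]), at(load('side'),314.6,229.8,27))
```

```text
[572.73114016 -34.01014773 288.20773944] [ 4.01572432e-04 -2.63579170e-01 -9.64637683e-01] {'time_s': 4.2167, 'joint_positions': array([-1.94421779e-01,  4.70732704e-01,  1.78799767e+00, -3.13277352e-04,
        8.83072015e-01, -1.93828832e-01]), 'dq': array([-1.08130069e-02,  1.71382986e-03,  8.37520926e-05,  1.38237262e-03,
       -2.17268526e-03,  4.99062673e-04]), 'effort': array([ 7.72867408e-01, -5.47271776e+01, -2.39327735e+01,  3.02260788e-02,
        3.44535139e-03, -7.79789898e-04]), 'tcp_pos': array([ 572.07950198, -100.58872524,  164.49816965]), 'tool_rot': array([-3.14134020e+00,  1.97089165e-04,  1.57040229e+00]), 'wrist_force': array([-0.31305531, -0.53332631, -2.24452443]), 'moment': array([-0.0093818 , -0.04502136,  0.01915476]), 'finger_gap': 0.33527270369576656}
[[319.00699329 105.00815254]
 [252.26409099 389.34661208]] [572.09510342 -23.17218132  27.        ]
```

View pics/w2.png

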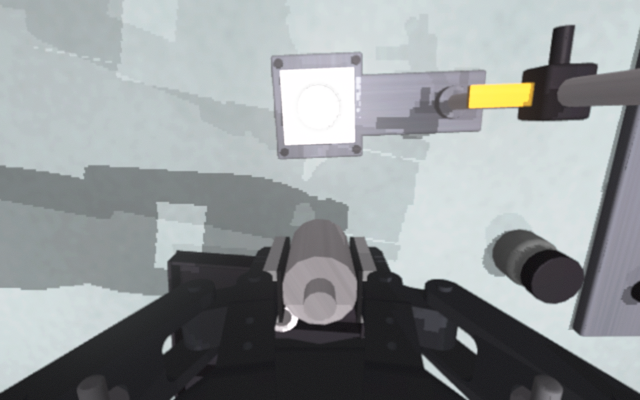

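Wrist view: the nest ring is near (319,105), the pointer tip near (469,96), and the roller is in the fingers with its stub at (320,300). I'll take a stretched crop of the nest, and use the held roller as a check on calibration.

Run:
```python
from h import *
d=load('wrist'); g=d['pixels'].astype(float).mean(2)
f=lambda x,y,w,h,k,lo,hi: np.clip((cv2.resize(g[y:y+h,x:x+w],None,fx=k,fy=k,interpolation=cv2.INTER_CUBIC)-lo)/(hi-lo)*255,0,255).astype(np.uint8)
A=f(275,60,90,90,4.4,215,255);B=f(275,215,90,115,4.4,60,200)
im=np.zeros((506,800),np.uint8);im[:A.shape[0],:A.shape[1]]=A;im[:506,400:400+B.shape[1]]=B
save(np.dstack([im]*3),'crop2.png')
# block outline by threshold
m=(g[55:160,270:365]>195).astype(np.uint8); c=max(cv2.findContours(m,0,2)[0],key=cv2.contourArea); R=cv2.minAreaRect(c);print(R)
print('tcp axis at stub top z191 / body top 181', proj(d,[[572.1,-100.3,191],[572.1,-100.3,181]]))
X=cloud(d);
P=X[(abs(X[...,0]-572)<20)&(abs(X[...,1]+100)<25)&(X[...,2]>184)&(X[...,2]<200)];print('stub top',len(P),P.mean(0) if len(P) else'')
P=X[(abs(X[...,0]-650)<15)&(abs(X[...,1]+28)<15)&(X[...,2]>115)&(X[...,2]<160)];print('pointer',len(P),P.mean(0),np.percentile(P,[2,50,98],0))
```

```text
((51.31958770751953, 50.53092956542969), (76.64813232421875, 81.7791976928711), 87.39744567871094)
tcp axis at stub top z191 / body top 181 [[317.18790816 308.52746508]
 [317.3550705  292.95419053]]
stub top 1980 [571.59698975 -96.23276886 189.87230197]
pointer 1218 [652.36038887 -25.85085838 135.94274872] [[641.25008717 -30.68706737 134.03006024]
 [652.23911054 -25.78720819 136.00038548]
 [664.36000378 -21.05752038 137.22169332]]
```

View pics/crop2.png

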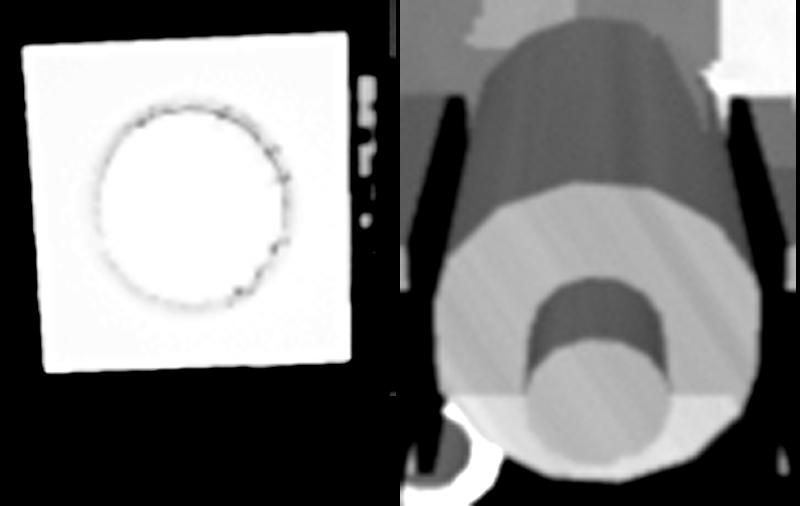

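Run:
```python
from h import *
d=load('wrist')
n=at(d,319,106.8,29.5); ro=at(d,320,305.9,190.5); rb=at(d,319.8,290.6,180.5)
print(n,ro,rb,n-ro, monitor.read_state()['tcp_pos'])
print('block centre',at(d,321.3,105.5,30))
```

```text
[572.49594919 -29.33773296  29.5       ] [573.08780752 -99.57741967 190.5       ] [573.0328387  -99.58990048 180.5       ] [  -0.59185833   70.2396867  -161.        ] [ 572.07950198 -100.58872524  164.49816965]
block centre [574.29365543 -28.36637423  30.        ]
```

Request:
jog_arm(linear=[[0.018,-0.0005,0],[0.02,0,0],[0.02,0,0],[0.012,0,0],[0,0,0.02],[0,0,0.025],[0,0,0.025],[0,0,0.02],[0,0,0.008],[0,0,0],[0,0,0]], twist=[[0,0,0],[0,0,0],[0,0,0],[0,0,0],[0,0,0],[0,0,0],[0,0,0],[0,0,0],[0,0,0],[0,0,0],[0,0,0]], claw=[0,0,0,0,0,0,0,0,0,0,0])

```text
time_s: 5.13
tcp_pos: [572.1, -30.5, 66.5]
tool_rot: [-3.141, 0.0, 1.57]
wrist_force: [0.9, -0.5, -1.4]
finger_gap: 0.332
```

Run:
```python
from h import *
s=monitor.read_state();print(s['tcp_pos'],s['wrist_force'])
w=grab('wrist');a=grab('side');b=grab('scene')
c=lambda im,x,y,w,h: cv2.resize(im[y:y+h,x:x+w],(400,400),interpolation=cv2.INTER_CUBIC)
p=proj(a,[572,-29,40])[0].astype(int);q=proj(b,[572,-29,40])[0].astype(int)
im=np.hstack([c(a['pixels'],p[0]-25,p[1]-25,50,50),c(w['pixels'],260,190,120,120)])
save(im,'c3.png')
```

```text
[572.11902444 -30.53364016  66.54245144] [ 0.85359785 -0.53509654 -1.43827274]
```

View pics/c3.png

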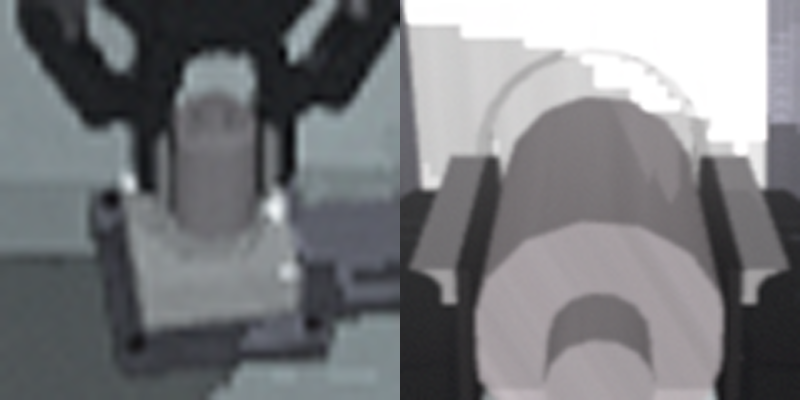

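Both views show the roller just above the nest. In the wrist crop the ring centre is at x≈587 and the roller at x≈600, so I'll shift about 1 mm in −x and lower it in.

Request:
jog_arm(linear=[[0,-0.001,0],[0,0,0.003],[0,0,0.003],[0,0,0.003],[0,0,0.002],[0,0,0.001],[0,0,0],[0,0,0]], twist=[[0,0,0],[0,0,0],[0,0,0],[0,0,0],[0,0,0],[0,0,0],[0,0,0],[0,0,0]], claw=[0,0,0,0,0,0,0,0])

```text
time_s: 5.95
tcp_pos: [570.9, -29.9, 55.3]
tool_rot: [-3.141, -0.0, 1.571]
wrist_force: [-5.0, 0.4, 12.6]
finger_gap: 0.331
```

The contact force at TCP z≈55 matches the expected seated height. Releasing, then going straight up.

Request:
jog_arm(linear=[[0,0,0],[0,0,0],[0,0,0],[0,0,0],[0,0,0],[0,0,0],[0,0,-0.01],[0,0,-0.02],[0,0,-0.03],[0,0,-0.03],[0,0,-0.03],[0,0,-0.03],[0,0,0]], twist=[[0,0,0],[0,0,0],[0,0,0],[0,0,0],[0,0,0],[0,0,0],[0,0,0],[0,0,0],[0,0,0],[0,0,0],[0,0,0],[0,0,0],[0,0,0]], claw=[0.65,0.65,0.65,0.65,0.65,0.65,0.65,0.65,0.65,0.65,0.65,0.65,0.65])

```text
time_s: 7.03
tcp_pos: [574.3, -30.2, 211.1]
tool_rot: [3.131, 0.001, 1.571]
wrist_force: [1.8, -0.6, 0.5]
finger_gap: 0.648
```

Run:
```python
from h import *
w=grab('wrist');save(w['pixels'],'w4.png');s=monitor.read_state();print(s['tcp_pos'],s['tool_rot'])
grab('side');grab('scene')
for n in ('wrist','side','scene'):
    Y=cloud(load(n))
    def b(x0,x1,y0,y1,z0,z1,t):
        P=Y[(Y[...,0]>x0)&(Y[...,0]<x1)&(Y[...,1]>y0)&(Y[...,1]<y1)&(Y[...,2]>z0)&(Y[...,2]<z1)]
        if len(P): print(n,t,len(P),P.mean(0).round(1),np.percentile(P,[2,50,98],0).round(1).tolist())
    b(555,590,-50,-10,74,88,'stub');b(550,592,-55,-5,64,74,'rtop');b(600,665,-60,20,110,150,'pointer')
Y=cloud(load('scene'));P=Y[(Y[...,0]>470)&(Y[...,0]<615)&(Y[...,1]>270)&(Y[...,1]<420)&(Y[...,2]>36)&(Y[...,2]<54)]
m=P.mean(0);u=np.linalg.svd((P-m)[:,:2])[2][0];print('handle',m,u,np.ptp((P-m)[:,:2]@u))
```

```text
[573.12742317 -30.13734985 208.50020399] [3.13416112e+00 5.62094254e-04 1.57082757e+00]
wrist stub 173 [571.7 -29.9  79.8] [[566.2, -35.7, 75.9], [572.0, -29.9, 80.0], [577.0, -24.7, 81.4]]
wrist rtop 757 [571.7 -29.1  69.9] [[558.2, -43.6, 66.6], [571.9, -28.0, 70.0], [584.9, -16.2, 71.6]]
wrist pointer 573 [653.  -25.6 136. ] [[641.8, -30.9, 133.8], [653.0, -25.7, 136.0], [664.5, -20.8, 137.3]]
side stub 15 [571.1 -33.2  78.1] [[566.8, -38.6, 74.4], [571.7, -33.7, 78.2], [575.4, -26.7, 80.5]]
side rtop 56 [571.1 -35.1  68.6] [[558.6, -45.7, 64.7], [571.1, -36.2, 68.5], [583.7, -19.8, 72.4]]
side pointer 29 [653.1 -27.1 133.7] [[641.3, -32.7, 131.3], [653.7, -27.0, 133.6], [663.9, -19.3, 135.7]]
scene stub 13 [573.8 -28.8  77.8] [[567.4, -35.4, 76.5], [573.7, -29.5, 77.2], [580.0, -22.9, 80.9]]
scene rtop 42 [575.2 -27.6  67.9] [[560.3, -43.7, 64.6], [576.6, -26.7, 67.6], [587.0, -14.8, 72.0]]
scene pointer 23 [653.9 -25.3 134.4] [[643.9, -30.4, 131.6], [654.5, -25.8, 133.8], [664.1, -19.5, 137.9]]
handle [548.31232882 333.80037135  45.39562701] [ 0.9704451 -0.241322 ] 144.70411137884878
```

View pics/w4.png

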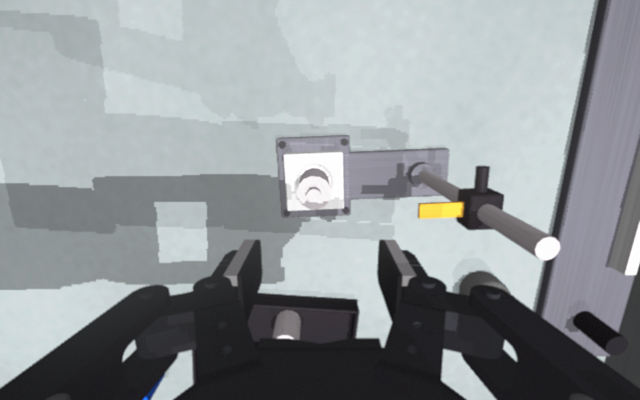

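The roller is seated: stub top measures 80 mm against 80 expected, axis at (571.8,-29.8). The pointer's top face is at 136, so the mark is about 134.5. The handle points about −14°. Going to the loupe.

Request:
jog_arm(linear=[[0.02,0,0],[0.033,-0.002,0],[0.033,-0.002,0],[0.033,-0.002,0],[0.033,-0.002,0],[0.033,-0.002,0],[0.033,-0.002,0],[0.033,-0.002,0],[0.033,-0.002,0],[0.033,0,0],[0.033,0,0],[0.013,0,0]], twist=[[0,0,0],[0,0,0],[0,0,0],[0,0,0],[0,0,0],[0,0,0],[0,0,0],[0,0,0],[0,0,0],[0,0,0],[0,0,0],[0,0,0]], claw=[0.65,0.65,0.65,0.65,0.65,0.65,0.65,0.65,0.65,0.65,0.65,0.65])

```text
time_s: 8.18
tcp_pos: [553.8, 336.5, 202.6]
tool_rot: [-3.14, 0.0, 1.573]
wrist_force: [-0.6, -0.4, 0.3]
finger_gap: 0.647
```

Request:
jog_arm(linear=[[0,0,0],[0,0,0],[0,0,0],[0,0,0],[0,0,0],[0,0,0],[0,0,0],[0,0,0],[0,0,0],[0,0,0],[0,0,0],[0,0,0],[0,0,0],[0,0,0]], twist=[[0,0,-0.11],[0,0,-0.11],[0,0,-0.11],[0,0,-0.11],[0,0,-0.11],[0,0,-0.11],[0,0,-0.11],[0,0,-0.11],[0,0,-0.11],[0,0,-0.11],[0,0,-0.11],[0,0,-0.11],[0,0,0],[0,0,0]], claw=[0.65,0.65,0.65,0.65,0.65,0.65,0.65,0.65,0.65,0.65,0.65,0.65,0.65,0.65])

```text
time_s: 9.35
tcp_pos: [554.4, 332.3, 203.1]
tool_rot: [-3.14, -0.002, 2.887]
wrist_force: [-0.4, -0.6, 0.4]
finger_gap: 0.65
```

Run:
```python
from h import *
w=grab('wrist');save(w['pixels'],'w5.png');s=monitor.read_state();print(s['tcp_pos'],s['tool_rot'],s['joint_positions'])
Y=cloud(w);P=Y[(Y[...,0]>400)&(Y[...,0]<700)&(Y[...,1]>250)&(Y[...,1]<420)&(Y[...,2]>45)&(Y[...,2]<52)]
m=P.mean(0);u=np.linalg.svd((P-m)[:,:2],full_matrices=False)[2][0];print('handle',len(P),m,u,np.ptp((P-m)[:,:2]@u))
print(proj(w,[[557,333,48],[649,310,46]]))
```

```text
[554.57955718 332.46953272 203.33364638] [-3.14023000e+00 -1.28040537e-03  2.88711279e+00] [ 5.21678529e-01  5.07770258e-01  1.61195198e+00 -8.83134331e-05
  1.02373873e+00 -7.94592799e-01]
handle 3105 [564.97240721 328.98976463  47.38371903] [ 0.97334201 -0.2293585 ] 213.70669551952136
[[321.31242349 191.3089344 ]
 [321.93482273 283.91237279]]
```

View pics/w5.png

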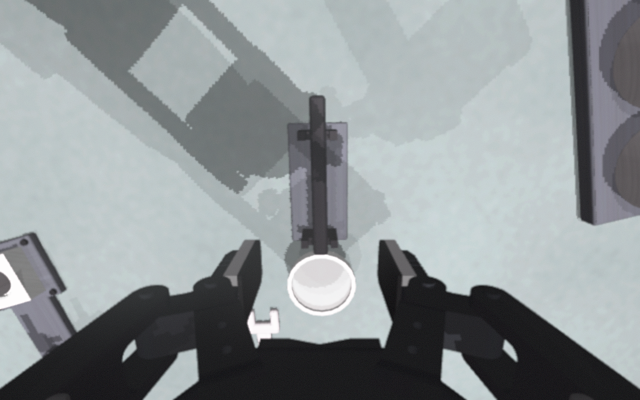

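Wrist view: the handle runs from its tail (317,97) to (320,252), the saddles are at rows 133 and 232, and the lens centre is at (321,284).

Run:
```python
from h import *
w=load('wrist')
t=at(w,317,97,46);s1=at(w,317.5,133,40);s2=at(w,319.5,233,40);L=at(w,321.5,284,46);q=at(w,320,252,48)
u=(L-t)[:2];u/=np.linalg.norm(u);print(u,np.arctan2(u[1],u[0]))
print('tail',t,t[:2]+85*u);print('saddles',s1,s2,(s1+s2)/2,np.linalg.norm(s1-s2));print('lens',L,L[:2]-95*u)
st=monitor.read_state();yaw=st['tool_rot'][2];tx=np.array([np.cos(yaw),np.sin(yaw)]);ty=np.array([np.sin(yaw),-np.cos(yaw)])
for g in (t[:2]+85*u,L[:2]-95*u):
    d=g-st['tcp_pos'][:2];print('tool dx,dy',d@tx,d@ty)
```

```text
[ 0.97369595 -0.22785126] -0.22987032074415922
tail [477.14477548 349.77099025  46.        ] [559.9089313  330.40363338]
saddles [506.46452039 342.52549176  40.        ] [598.56598268 320.54093178  40.        ] [552.51525154 331.53321177  40.        ] 94.68896574434135
lens [648.98668408 309.55885329  46.        ] [556.48556876 331.20472273]
tool dx,dy -5.677811995553818 -0.6577381482037894
tool dx,dy -2.1630331330584878 -0.7442527099603269
```

Request:
jog_arm(linear=[[-0.003,-0.0007,0.01],[0,0,0.025],[0,0,0.025],[0,0,0.025],[0,0,0.025],[0,0,0.025],[0,0,0.018],[0,0,0.01],[0,0,0],[0,0,0],[0,0,0],[0,0,0],[0,0,0],[0,0,0],[0,0,0],[0,0,0],[0,0,0],[0,0,0]], twist=[[0,0,-0.024],[0,0,0],[0,0,0],[0,0,0],[0,0,0],[0,0,0],[0,0,0],[0,0,0],[0,0,0],[0,0,0],[0,0,0],[0,0,0],[0,0,0],[0,0,0],[0,0,0],[0,0,0],[0,0,0],[0,0,0]], claw=[0.65,0.65,0.65,0.65,0.65,0.65,0.65,0.65,0.65,0.65,0,0,0,0,0,0,0,0])

```text
time_s: 10.9
tcp_pos: [558.5, 332.0, 42.7]
tool_rot: [3.14, 0.001, 2.915]
wrist_force: [-1.2, -0.3, 7.0]
finger_gap: 0.153
```

Request:
jog_arm(linear=[[0,0,-0.005],[0,0,-0.01],[0,0,-0.015],[0,0,-0.015],[0,0,-0.02],[0,0,-0.02],[0,0,-0.01],[0,0,0],[0,0,0],[0,0,0]], twist=[[0,0,0],[0,0,0],[0,0,0],[0,0,0],[0,0,0],[0,0,0],[0,0,0],[0,0,0],[0,0,0],[0,0,0]], claw=[0,0,0,0,0,0,0,0,0,0])

```text
time_s: 11.73
tcp_pos: [557.2, 331.3, 135.7]
tool_rot: [-3.141, -0.001, 2.915]
wrist_force: [0.2, -0.7, -1.3]
finger_gap: 0.15
```

```bash
cat > l.py <<'E'
from h import *
st=monitor.read_state();T=st['tcp_pos'];print(T,st['tool_rot'],st['wrist_force'],st['finger_gap'],st['time_s'])
yaw=st['tool_rot'][2];tx=np.array([np.cos(yaw),np.sin(yaw)]);ty=np.array([np.sin(yaw),-np.cos(yaw)])
L=T[:2]-95*tx
for n in ('wrist','scene','side'):
    Y=cloud(grab(n));D=np.hypot(Y[...,0]-L[0],Y[...,1]-L[1])
    P=Y[(D>25)&(D<42)&(Y[...,2]>T[2]-25)&(Y[...,2]<T[2]+20)&(((Y[...,:2]-L)@tx)<15)]
    if len(P)<10: print(n,len(P));continue
    top=np.percentile(P[:,2],98); c=cv2.fitEllipse(P[:,:2].astype(np.float32)); 
    A=np.c_[P,np.ones(len(P))]; pl=np.linalg.lstsq(np.c_[P[:,:2]-L,np.ones(len(P))],P[:,2],rcond=None)[0]
    print(n,len(P),'ellipse',np.round(c[0],1),np.round(c[1],1),'bounds mid',(P[:,:2].max(0)+P[:,:2].min(0))/2,'top',top.round(1),'plane slopes,z',pl.round(3))
print('pred lens',L)
for n in ('wrist','scene','side'):
    d=load(n);uv=proj(d,[[L[0],L[1],T[2]+4]])[0];print(n,uv)
E
python3 l.py; python3 -c "
from h import *
save(load('wrist')['pixels'],'w6.png')"
```

```text
[557.1547774  331.28864805 135.72407935] [-3.14080947e+00 -8.49875439e-04  2.91483054e+00] [ 0.23743555 -0.70338475 -1.28431678] 0.14962284131077055 11.7333
wrist 0
scene 156 ellipse [651.6 309.4] [59.  61.3] bounds mid [657.62546279 309.29279684] top 140.8 plane slopes,z [-3.10000e-02 -1.90000e-02  1.35145e+02]
side 103 ellipse [650.3 306.9] [58.2 64.8] bounds mid [655.02575401 306.38587926] top 139.6 plane slopes,z [4.80000e-02 2.20000e-02 1.32978e+02]
pred lens [649.72272566 309.93039541]
wrist [319.38606543 446.53932963]
scene [396.34337489 284.05267658]
side [327.4643488  130.66875049]
```

View pics/w6.png

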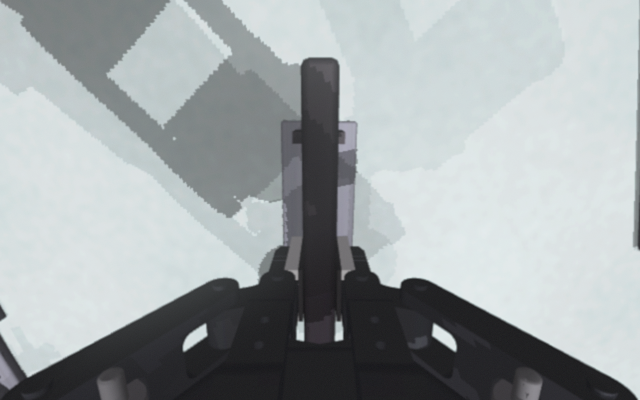

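The loupe is held straight: tail at (320,60) and handle vertical in the wrist view. Lens measures about (650.5,309), rim top ≈140.5. Moving it over the roller along tool −y, clear of the pointer.

Request:
jog_arm(linear=[[0,-0.01,0],[0,-0.02,0],[0,-0.026,0],[0,-0.026,0],[0,-0.026,0],[0,-0.026,0],[0,-0.026,0],[0,-0.026,0],[0,-0.026,0],[0,-0.026,0],[0,-0.026,0],[0,-0.026,0],[0,-0.026,0],[0,-0.02,0],[0,-0.01,0],[0,0,0],[0,0,0],[0,0,0],[0,0,0]], twist=[[0,0,0],[0,0,0],[0,0,0],[0,0,0],[0,0,0],[0,0,0],[0,0,0],[0,0,0],[0,0,0],[0,0,0],[0,0,0],[0,0,0],[0,0,0],[0,0,0],[0,0,0],[0,0,0],[0,0,0],[0,0,0],[0,0,0]], claw=[0,0,0,0,0,0,0,0,0,0,0,0,0,0,0,0,0,0,0])

```text
time_s: 13.47
tcp_pos: [480.2, -4.7, 136.3]
tool_rot: [3.141, 0.0, 2.916]
wrist_force: [0.3, -0.0, -1.0]
finger_gap: 0.153
```

```bash
python3 l.py
python3 - <<'E'
from h import *
w=load('wrist');Y=cloud(w);z=Y[70:230,312:328].reshape(-1,3);z=z[z[:,2]>120]
u=np.array([.974,-.225]);s=(z[:,:2]-[480,-7])@u;print('handle slope',np.polyfit(s,z[:,2],1),len(z))
for n in('scene','side'):
    Y=cloud(load(n));P=Y[(Y[...,0]>625)&(Y[...,0]<665)&(abs(Y[...,1]+26)<12)&(Y[...,2]>110)&(Y[...,2]<160)];print(n,'pointer',len(P),P.mean(0))
a,b=load('side'),load('scene')
c=lambda d,X: (lambda p:cv2.resize(d['pixels'][p[1]-45:p[1]+45,p[0]-45:p[0]+45],(400,400),interpolation=cv2.INTER_CUBIC))(proj(d,X)[0].astype(int))
print([proj(d,[590,-28,110])[0].astype(int)-45 for d in (a,b)])
save(np.hstack([c(a,[590,-28,110]),c(b,[590,-28,110])]),'c7.png')
E
```

```text
[480.18689827  -4.71367826 136.27990643] [3.14145405e+00 1.40866745e-04 2.91589416e+00] [ 0.29934579 -0.00811027 -1.03041883] 0.1529092161478004 13.4667
wrist 0
scene 124 ellipse [575.4 -25.3] [59.4 62.9] bounds mid [581.83435096 -25.53478314] top 140.5 plane slopes,z [-3.4000e-02 -2.7000e-02  1.3489e+02]
side 156 ellipse [572.4 -28.4] [61.2 64.1] bounds mid [578.6403859  -28.46542722] top 139.9 plane slopes,z [6.00000e-03 3.10000e-02 1.34694e+02]
pred lens [572.77751117 -25.97346195]
wrist [319.42152718 446.38956364]
scene [326.73538468 202.13865781]
side [314.78426972 200.90368095]
handle slope [-2.03447406e-03  1.41584169e+02] 2552
scene pointer 23 [653.48125364 -25.7087996  133.62264035]
side pointer 30 [653.3529249  -27.1356037  133.89642569]
[array([276, 164]), array([277, 165])]
```

View pics/c7.png

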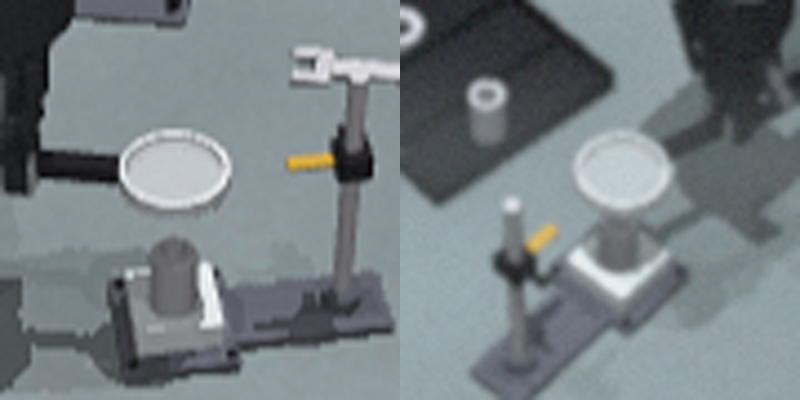

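The lens is level and clear of everything: centre ≈(573.5,-26.5), height ≈134, against the roller at (571.8,-29.8) and the mark at ≈134.5. One small trim, a hold, then hand in.

Request:
jog_arm(linear=[[0,-0.0015,-0.0005],[0,-0.0015,0],[0,0,0],[0,0,0],[0,0,0],[0,0,0],[0,0,0],[0,0,0]], twist=[[0,0,0],[0,0,0],[0,0,0],[0,0,0],[0,0,0],[0,0,0],[0,0,0],[0,0,0]], claw=[0,0,0,0,0,0,0,0])

```text
time_s: 14.28
tcp_pos: [479.2, -8.5, 136.8]
tool_rot: [3.142, -0.0, 2.915]
wrist_force: [-1.3, -0.7, -0.7]
finger_gap: 0.152
```

```bash
python3 l.py; python3 -c "
from h import *
print(abs(monitor.read_state()['dq']).max(), workorder.hand_in())"
```

```text
[479.22890314  -8.47732152 136.82342974] [ 3.14158416e+00 -1.78713750e-05  2.91477659e+00] [-1.32588418 -0.67903255 -0.70152979] 0.15229058627070058 14.2833
wrist 0
scene 120 ellipse [572.8 -28.8] [61.7 64.8] bounds mid [579.58006079 -28.88946644] top 140.4 plane slopes,z [-2.1000e-02 -3.5000e-02  1.3526e+02]
side 163 ellipse [572.7 -32.2] [58.7 63.1] bounds mid [578.1466312  -32.04432105] top 140.3 plane slopes,z [1.90000e-02 4.10000e-02 1.35094e+02]
pred lens [571.795699  -29.8405681]
wrist [319.39411338 446.40799155]
scene [326.06163622 201.19537278]
side [314.569287   201.74419369]
the job is handed in; nothing more can be done
0.0023227575797999584 None
```

I put the roller in the nest and let go of it, then lifted the loupe by its handle. The job is handed in with the lens held over the roller at the pointer's height, at about 14 s of the 72 s allowed. No verdict is reported.

| Check | Measured | Wanted |
|---|---|---|
| Roller stub top, after release | about 80 mm | 80 mm when fully down |
| Roller axis (x, y) | (571.8, −29.8) mm | in the nest; nest measured at (572.5, −29.3) |
| Lens centre (x, y) | (572.7, −30.5) mm, mean of two cameras | within 12 mm of the roller axis |
| Lens height | about 134.5 mm | within 8 mm of the mark, at about 134.5 mm |
| Handle slope | about 0.002 rad (taken before the last 3 mm trim) | below 0.12 rad |
| Fastest joint | 0.002 rad/s | steady |

- **Disagreement:** the two fixed cameras put the lens about 3 mm apart in y (−28.8 and −32.2), on either side of the roller axis.
- **Pointer:** it did not appear to move; readings of it before and after agreed within about 1 mm.
- **Not re-measured:** I did not measure the sleeve, collar, jar or wrench again at the end. All the moves stayed clear of them.

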